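# Back off the engraver's ratchet indexing table and lock it again

## Robot

A 6-joint arm with a two-finger parallel gripper is mounted at the origin on the work surface. World frame = base frame: x ahead of the robot, y to its left, z up, the work surface at z = 0. Lengths are in mm, angles in degrees, forces in N, time in s.
With the tool pointing down it reaches from about 325 to 900 mm from the base axis. Payload 6.1 kg.
Tool frame: the origin (TCP) lies midway between the tips of the shut fingers; the grasp point (between the pads) lies 19 mm behind it (robot.grip_depth is the distance from the TCP to the grasp point, in mm); z points along the fingers, y is the line along which they close (so a half turn about z gives the same grasp; the last joint's range is limited). The gripper opens to 87 mm and grips with 3 to 60 N. Pads are 19 mm wide; open, the fingers measure 117 mm over their backs; the gripper's body (75 mm by 190 mm) begins 51 mm behind the grasp point.
Start: joints at [-73.287, 12.628, 87.462, -0, 79.91, -7.225], TCP at [253.586, -571.235, 222.538] pointing down, gripper open.
Joint ranges: [-170.65, 170.65], [-52.31, 119.04], [5.05, 147.46], [-71.25, 251.25], [11.57, 151.72], [-153.62, 153.62]. Speed limits (degrees/s): [147.25, 147.25, 172.46, 180, 180, 180].

## Interface

Orientations are given as a 3x3 rotation matrix whose columns are the frame's x, y, z axes.
In Python, from station import robot gives the robot as it stands.
- The arm moves only by the shell command python3 -m pendant 'ROWS' [OPENING] [FORCE]. ROWS is JSON, a list of rows, each a list of 2 entries, a list of its own where there are three numbers: the shift along the world's x, y, z normalised to -1 to 1, where 1 is 20 cm, then the turn about the world's z normalised to -1 to 1, where 1 is pi rad. In form: [[[x, y, z], yaw], ...]. A call has 1 to 5 rows; each row shifts and turns the commanded pose from where the row before left it; what a row does not reach is not made up. A row lasts 1/12 s, in which the tool goes at most 41.7 mm and 7.16 degrees, less where a joint would pass 70% of its speed; a pose out of reach is approached as far as the arm can. A call with a number of a shift or a turn outside -1 to 1 is refused whole. A call with a gripper value outside its range is refused whole. OPENING is the opening, from 0 (shut) to 1 (fully open), set as the call begins (- or left out, the last holds). The fingers move at their own pace and stop on an object; FORCE is the grip in N (left out, the last holds). Time passes only in rows, so rows that do not move let the fingers close. It gives the time, the measured TCP pose, the force, the opening and the grip force at its end, in the units of the state.
- robot.get_state(): the state, without advancing time (a new reading comes with each control period).
- robot.snapshot(name): name is "side" or "top"; returns a dict with "frame" (400x640x3 uint8, blue, green, red), "fx", "fy", "cx", "cy" (pixels), "camera_from_world" (4x4, takes a point from world to camera coordinates). Camera axes: x right, y up, looking along -z (the intrinsics and any distortion apply to the point x, -y, -z); pixel columns grow to the right and rows downward; lengths in mm; the calibration is good to about 2 mm. A picture is of the moment at which its call begins. There is no depth.
- robot.finish_job(): hands the job in; it is judged then, once.
The state is a dict: "time_s": time; "qpos": joint angles; "dq": joint speeds; "joint_torque": joint torques, N m; "ee_pos": TCP position; "tcp_rot": TCP orientation; "force": force on the tool from outside, world axes, zero at the start; "moment": the same for the moment, N m; "grip_width": opening from 0.0 (shut) to 1.0 (fully open); "grasp_force": force on a finger pad.
Only numpy, scipy, OpenCV 4.12 (cv2) and the standard library are available. Lean on these libraries where they do the work, as an engineer would, in place of code of your own. Each camera call takes 0.05 s, during which the arm holds its last target. There are 200 camera calls.

## Task

The indexing table that holds the brass disc has been advanced too far. Swing the orange pawl up and right over until it leans back clear of the teeth, and turn the table backward (clockwise from above) by its red post until the post's pointer has just come over the green arc. Then swing the pawl down onto the teeth again and ease the table on backward until a tooth bears firmly but gently on the pawl and the table will go back no further, its pointer still over the green; never force the table against the pawl, and leave the other things where they are.

Things in the scene. Friction and masses are not known exactly. Their poses are not given: they have to be found in the camera images.
- indexer: Fixed grey base plate, 12 mm thick, on the desk; origin at desk height on the turntable's upright axis, z up. The plate spans -135 to 135 mm in its x, -195 to 150 mm in its y; a loose graver and a brass tag lie on its -y strip. On it turns an aluminium disc, 192 mm across, its top 60 mm above the desk, with a fixed brass disc (72 mm across, 4 mm thick) in the middle.
- tooth_crown (a point): Point on the axis at the disc's top (60 mm above the desk). Round it, on the rim (radius 75 to 95 mm), 15 steel saw-teeth, 12 mm tall, 24 degrees apart. Their upright faces stop the pawl's nose when the table turns backward; their slopes let it ride up when it turns forward. The crown's angle to the red post differs each time and is not reported: where a tooth meets the pawl must be felt or seen.
- green_arc (a point): Middle of the green arc, on its top edge: a fixed low wall on the base, 61 mm high, 100 to 120 mm from the turntable axis, at turntable values 1.23 to 2.17. The post counts as over the green at values 1.2 to 2.2.
- turntable (a joint): Turntable angle, rad; grows as it turns backward (clockwise from above), range -0.4 to 2.7, starts at 0 to 0.5. At value t the red post stands at bearing 330 degrees minus t, counted counterclockwise from the base's x axis about its origin. Stiff bearing: about 0.2 N m of friction (4 N at the post), stays where it is left.
- post_top (a point): Centre of the top of the red round post by which the table is turned: 18 mm diameter, from 60 to 110 mm above the desk (steel collar 25 mm across at its lowest 4 mm), 55 mm from the turntable axis. It does not spin on its own. A thin red pointer runs from it outward over the rim, 73 to 76 mm above the desk.
- pawl_post: Blue fork that carries the pawl, fixed on the base plate at x 75, y 85 mm of the base's frame, with the same axes; origin at its foot, 12 mm above the desk. The pawl's level pivot lies 70 mm above this origin, along its y axis. Cheeks 22 mm wide in x, 27 mm over both in y, tops 94 mm above the desk.
- pawl (a joint): Angle of the orange pawl, rad: 0 with its nose fully down at the tooth roots, growing as it lifts; up to about 0.25 on a slope or crest; balanced at about 1.5; past that it falls back and rests at its stop, 1.9. About 150 g, no spring, sinks softly (damped). Starts resting on the teeth. Below 0.05 it is fully down.
- pawl_bar (a point): Grip point on the axis of the pawl's orange cross-bar: 10 mm round, parallel to the base's y, sticking out on the side away from the turntable, 10 to 65 mm beside the pawl's middle plane; this point is 40 mm beside it. At pawl value a it lies from the pivot, in base axes, at x = -75 cos a + 6 sin a, y = 40, z = 75 sin a + 6 cos a mm.
- graver: Bystander: wooden-handled graver, 150 mm long, loose on the base plate's -y strip. Origin about its underside.
- brass_tag: Bystander: brass tag 50 x 35 x 5 mm, loose on the base plate's -y strip. Origin at the centre of its underside.
- brass_strip: Bystander: brass strip 160 x 45 x 5 mm on the desk. Origin at the centre of its underside.
- steel_rule: Bystander: steel rule 240 x 30 x 5 mm on the desk. Origin at the centre of its underside.
- green_driver: Bystander: screwdriver with green handle, 170 mm long, on the desk.
- water_bottle: Bystander: clear bottle, 60 mm diameter, 140 mm tall, upright. Origin under its centre.
- pot: Bystander: white bowl, 80 mm across, 70 mm tall. Origin under its centre.
- candle_stand: Bystander: brass candle stand, 70 mm across, 75 mm tall. Origin under its centre.

How it is judged:
By the outcome, as a careful person would: the job done as asked, in the order asked, and still so for the second after the job is handed in, with the robot touching nothing.
It also fails if it takes over 72 s, if anything falls off the work surface, if the arm or the gripper's body presses on something with over 40 N, if the wrist force passes 120 N, or if a joint passes its speed limit or range.

## Working session

There is one attempt and no reset: what is moved stays moved. The work goes in short steps, Python scripts to look and compute and a shell command to move; the robot and the scene stay as the last step left them, time stands still between calls to the robot, and variables do not carry over. Pictures are saved under pics/ and viewed, at most 11 in all, crops included, and the job is handed in when it is done.

```bash
mkdir -p pics; ls; cat > h.py <<'E'
import numpy as np, cv2
from station import robot
def snap(n,save=None):
    s=robot.snapshot(n)
    if save: cv2.imwrite('pics/'+save,s['frame'])
    return s
def ray(s,u,v):
    M=np.array(s['camera_from_world']);R=M[:3,:3];t=M[:3,3]
    d=np.array([(u-s['cx'])/s['fx'],-(v-s['cy'])/s['fy'],-1.])
    return -R.T@t, R.T@d
def plane(s,u,v,z):
    o,d=ray(s,u,v); return o+d*(z-o[2])/d[2]
def tri(s1,p1,s2,p2):
    o1,d1=ray(s1,*p1);o2,d2=ray(s2,*p2)
    A=np.stack([d1,-d2],1);k=np.linalg.lstsq(A,o2-o1,rcond=None)[0]
    a=o1+d1*k[0];b=o2+d2*k[1];return (a+b)/2,np.linalg.norm(a-b)
def proj(s,p):
    M=np.array(s['camera_from_world']);c=M[:3,:3]@np.array(p,float)+M[:3,3]
    return s['cx']+s['fx']*c[0]/-c[2], s['cy']-s['fy']*c[1]/-c[2]
E
python3 - <<'E'
from h import *
for n in('side','top'):
    s=snap(n,n+'0.png'); print({k:(np.round(v,3).tolist() if k!='frame' else v.shape) for k,v in s.items()})
st=robot.get_state();print({k:st[k] for k in('time_s','ee_pos','tcp_rot','force','grip_width')})
E
```

```text
pics
{'frame': (400, 640, 3), 'fx': 455.954, 'fy': 455.954, 'cx': 313.102, 'cy': 194.938, 'camera_from_world': [[-0.978, -0.21, -0.0, 520.029], [0.124, -0.575, 0.809, -167.381], [-0.17, 0.79, 0.588, -1280.207], [0.0, 0.0, 0.0, 1.0]]}
{'frame': (400, 640, 3), 'fx': 381.14, 'fy': 381.14, 'cx': 311.001, 'cy': 198.975, 'camera_from_world': [[-0.01, -1.0, -0.014, -27.771], [0.99, -0.012, 0.141, -542.816], [-0.141, -0.013, 0.99, -1069.436], [0.0, 0.0, 0.0, 1.0]]}
{'time_s': 0.1, 'ee_pos': array([ 253.42983234, -570.70621419,  221.54578981]), 'tcp_rot': array([[ 9.13974875e-01,  4.05770490e-01, -4.88288609e-04],
       [ 4.05770721e-01, -9.13973403e-01,  1.65535771e-03],
       [ 2.25412507e-04, -1.71108858e-03, -9.99998511e-01]]), 'force': array([-0.05521816, -1.00098703,  0.05885927]), 'grip_width': 1.0019022519647187}
```

View pics/side0.png

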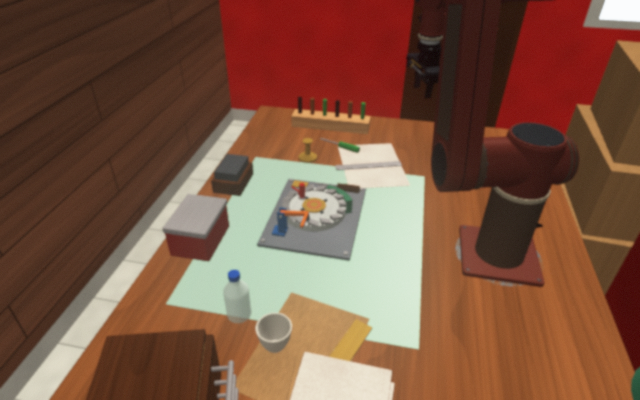

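View pics/top0.png

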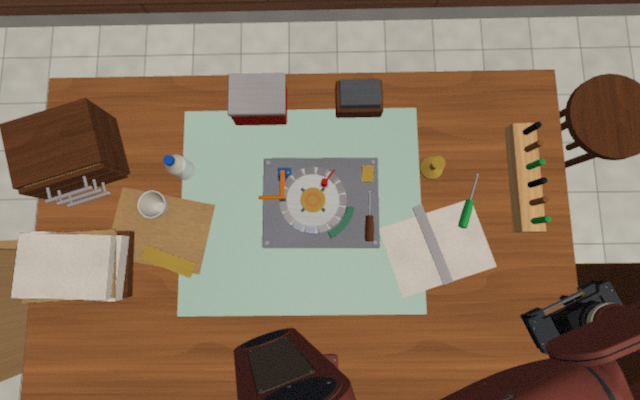

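The base plate lies with its axes near the world's: in the top view, plate corners are about (263,158) to (380,248), post (325,182), bar (260–285,198), green arc (342,222). Next I measure by colour masks.

```bash
python3 - <<'E'
from h import *
T=snap('top');S=snap('side')
for n,s,(x0,y0,x1,y1) in(('top',T,(250,145,390,255)),('side',S,(250,170,380,260))):
    f=s['frame'][y0:y1,x0:x1]
    cv2.imwrite(f'pics/c_{n}.png',cv2.resize(f,None,fx=5.4,fy=5.4,interpolation=cv2.INTER_CUBIC))
    h=cv2.cvtColor(f,cv2.COLOR_BGR2HSV);H,Sa,V=cv2.split(h)
    for nm,m in(('red',((H<4)|(H>174))&(Sa>170)&(V>90)),('orange',(H>5)&(H<15)&(Sa>190)&(V>150)),('blue',(H>100)&(H<120)&(Sa>140)),('green',(H>60)&(H<90)&(Sa>120)),('brass',(H>14)&(H<25)&(Sa>120)&(V>120))):
        k,l,st,c=cv2.connectedComponentsWithStats(m.astype(np.uint8))
        print(n,nm,[((st[i,:4]+[x0,y0,0,0]).tolist(),int(st[i,4]),np.round(c[i]+[x0,y0],1).tolist()) for i in range(1,k) if st[i,4]>8])
for p in((263,158),(378,158),(378,247),(263,247)): print(plane(T,*p,12).round(1))
E
```

```text
top red [([322, 179, 6, 7], 31, [324.3, 181.6])]
top orange []
top blue [([278, 168, 13, 12], 59, [284.4, 171.4])]
top green []
top brass [([362, 166, 11, 16], 172, [367.1, 173.3]), ([259, 171, 25, 28], 133, [277.3, 189.1]), ([301, 188, 24, 24], 286, [312.4, 199.4]), ([308, 195, 10, 9], 65, [312.4, 199.2])]
side red []
side orange []
side blue []
side green []
side brass [([293, 181, 7, 6], 34, [296.0, 183.5]), ([303, 199, 22, 13], 137, [313.1, 205.5]), ([310, 202, 8, 5], 30, [313.7, 203.9])]
[673.2 110.9  12. ]
[ 668.6 -236.4   12. ]
[ 402.5 -227.2   12. ]
[405.8 108.7  12. ]
```

View pics/c_top.png

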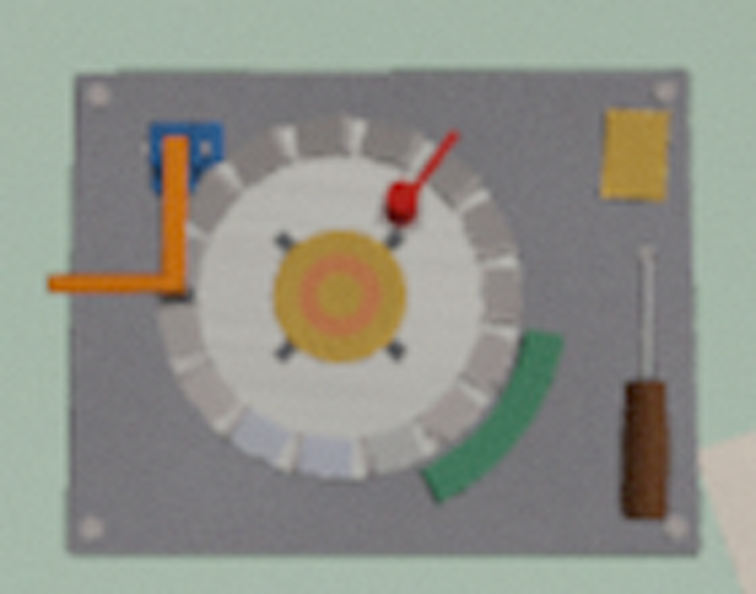

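View pics/c_side.png

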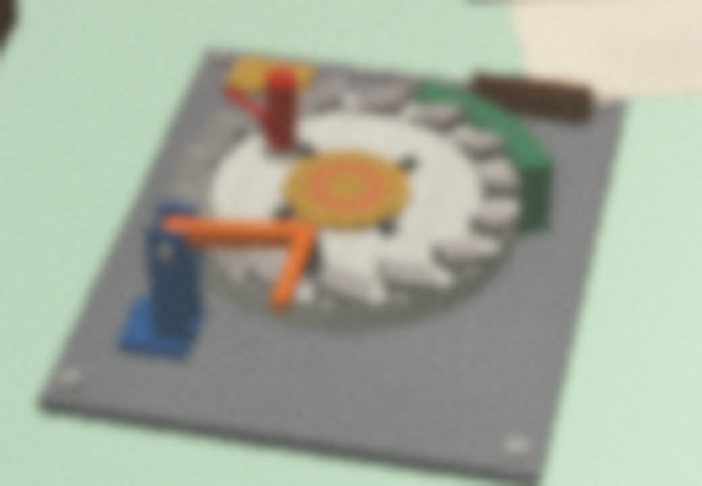

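The crops show (top) brass centre (340,296), post top (401,200), bar end (48,283) and bar root (174,283). In the side crop these are at (347,187), (281,74), (281,300) and (308,232). Next I triangulate them.

```bash
python3 - <<'E'
from h import *
T=snap('top');S=snap('side')
t=lambda x,y:(250+(x+.5)/5.4-.5,145+(y+.5)/5.4-.5)
s=lambda x,y:(250+(x+.5)/5.4-.5,170+(y+.5)/5.4-.5)
P={}
for n,a,b in(('brass',(340,296),(347,187)),('post',(401,199),(281,74)),('barend',(50,283),(281,300)),('barroot',(174,283),(308,230)),('screwNW',(98,95),(69,378)),('screwSW',(91,527),(515,444)),('ptr',(456,135),(230,91))):
    P[n],e=tri(T,t(*a),S,s(*b));print(n,P[n].round(1),round(e,1))
c=plane(T,*t(340,296),64);p=plane(T,*t(401,199),110);q=plane(T,*t(456,135),76)
sc=[plane(T,*t(*x),12)[:2] for x in((98,95),(666,91),(676,527),(91,527))]
print('planes',c,p,q,'screws',np.round(sc,1).tolist())
print('bar z88',plane(T,*t(50,283),88),plane(T,*t(174,283),88))
a=sc[0]-sc[1];b=sc[3]-sc[2];d=sc[0]-sc[3];e=sc[1]-sc[2]
print('yaw', np.degrees([np.arctan2(-v[0],v[1]) for v in(a,b)]),np.degrees([np.arctan2(v[1],v[0]) for v in(d,e)]))
print('screw mean',np.mean(sc,0))
print('post bearing',np.degrees(np.arctan2(*(p-c)[1::-1])),np.hypot(*(p-c)[:2]),'ptr',np.degrees(np.arctan2(*(q-c)[1::-1])))
E
```

```text
brass [537.7 -38.3  63.2] 0.2
post [581.1 -69.9 111.4] 2.2
barend [540.4 108.7 101.3] 0.6
barroot [540.5  46.   97.3] 0.1
screwNW [659.6  96.   16. ] 1.0
screwSW [420.   98.   17.5] 0.9
ptr [ 620.6 -100.3   73.6] 0.7
planes [537.52186683 -38.30993579  64.        ] [580.23401366 -70.09007602 110.        ] [ 620.44845053 -100.17352891   76.        ] screws [[660.0, 96.4], [658.1, -220.8], [416.5, -218.3], [419.7, 98.7]]
bar z88 [542.64951089 110.77745531  88.        ] [541.89487158  46.83348582  88.        ]
yaw [-0.34167054 -0.57783694] [-0.54670742 -0.58056859]
screw mean [538.60307159 -60.99102655]
post bearing -36.65123598682593 53.238189303728205 ptr -36.72309915418786
```

```bash
R='x'; python3 -m pendant '[[[0.08,0.184,0],0.0204],[[0.08,0.184,0],0.0204],[[0.08,0.184,0],0.0204],[[0.08,0.184,0],0.0204],[[0.08,0.184,0],0.0204]]' 0.4 8 && python3 -m pendant '[[[0.08,0.184,0],0.0204],[[0.08,0.184,0],0.0204],[[0.08,0.184,0],0.0204],[[0.08,0.184,0],0.0204],[[0.08,0.184,0],0.0204]]' && python3 -m pendant '[[[0.08,0.184,0],0.0204],[[0.08,0.184,0],0.0204],[[0.08,0.184,0],0.0204],[[0.08,0.184,0],0.0204],[[0.08,0.184,0],0.0204]]' && python3 -m pendant '[[[0.08,0.184,0],0.0204],[[0.08,0.184,0],0.0204],[[0.08,0.184,0],0.0204],[[0,0,0],0],[[0,0,0],0]]'
```

```text
time_s: 0.72
ee_pos: [333.9, -385.5, 222.4]
tcp_rot: [[0.738, 0.675, 0.0], [0.675, -0.738, 0.0], [0.0, 0.0, -1.0]]
force: [0.2, -0.7, 0.7]
grip_width: 0.705
grasp_force: 0.0
time_s: 1.13
ee_pos: [414.0, -201.4, 222.8]
tcp_rot: [[0.488, 0.873, 0.001], [0.873, -0.488, -0.0], [-0.0, 0.001, -1.0]]
force: [1.0, -0.7, 0.6]
grip_width: 0.419
grasp_force: 0.0
time_s: 1.55
ee_pos: [494.0, -17.2, 222.9]
tcp_rot: [[0.187, 0.982, 0.001], [0.982, -0.187, -0.0], [-0.0, 0.001, -1.0]]
force: [0.9, -0.6, -0.4]
grip_width: 0.4
grasp_force: 0.0
time_s: 1.97
ee_pos: [541.7, 93.2, 222.1]
tcp_rot: [[-0.004, 1.0, -0.001], [1.0, 0.004, -0.0], [-0.0, -0.001, -1.0]]
force: [-0.4, 0.1, -0.5]
grip_width: 0.4
grasp_force: 0.0
```

```bash
python3 - <<'E'
import numpy as np
P=np.array([613.3,82]);B=lambda a:P+[-75*np.cos(a)+6*np.sin(a),75*np.sin(a)+6*np.cos(a)]
a=np.linspace(.12,1.88,16);b=np.array([B(x) for x in a]);print(b.round(1).tolist());print((np.diff(b,axis=0)/200).round(4).tolist())
E
```

```text
[[539.6, 96.9], [541.8, 105.5], [545.1, 113.7], [549.2, 121.4], [554.3, 128.7], [560.2, 135.3], [566.8, 141.1], [574.0, 146.2], [581.8, 150.3], [590.0, 153.5], [598.5, 155.8], [607.3, 157.0], [616.1, 157.2], [624.9, 156.3], [633.5, 154.5], [641.8, 151.6]]
[[0.0113, 0.0426], [0.0162, 0.041], [0.0209, 0.0389], [0.0253, 0.0361], [0.0293, 0.0329], [0.033, 0.0293], [0.0362, 0.0252], [0.0389, 0.0208], [0.0411, 0.0161], [0.0427, 0.0112], [0.0437, 0.0061], [0.0441, 0.001], [0.0439, -0.0042], [0.0431, -0.0093], [0.0417, -0.0143]]
```

```bash
python3 -m pendant '[[[-0.008,-0.02,-0.14],0],[[0,0,-0.18],0],[[0,0,-0.18],0],[[0,0,-0.14],0],[[0,0,-0.06],0]]' && python3 -m pendant '[[[0,0,0],0],[[0,0,0],0],[[0,0,0],0],[[0,0,0],0],[[0,0,0],0]]' 0 8 && python3 -m pendant '[[[0,0,0],0],[[0,0,0],0],[[0,0,0],0]]'
```

```text
time_s: 2.38
ee_pos: [536.4, 85.7, 78.1]
tcp_rot: [[0.002, 1.0, -0.007], [1.0, -0.002, -0.001], [-0.001, -0.007, -1.0]]
force: [-0.6, -0.0, -0.2]
grip_width: 0.398
grasp_force: 0.0
time_s: 2.8
ee_pos: [540.3, 87.1, 84.5]
tcp_rot: [[-0.001, 1.0, 0.0], [1.0, 0.001, -0.0], [-0.0, 0.0, -1.0]]
force: [-9.5, -0.9, 9.3]
grip_width: 0.112
grasp_force: 8.8
time_s: 3.05
ee_pos: [540.2, 87.1, 84.5]
tcp_rot: [[-0.001, 1.0, 0.001], [1.0, 0.001, -0.0], [-0.0, 0.001, -1.0]]
force: [-3.7, -1.4, 7.2]
grip_width: 0.111
grasp_force: 8.0
```

```bash
python3 -m pendant '[[[0.011,0,0.043],0],[[0.016,0,0.041],0],[[0.021,0,0.039],0],[[0.025,0,0.036],0],[[0.029,0,0.033],0]]' && python3 -m pendant '[[[0.033,0,0.029],0],[[0.036,0,0.025],0],[[0.039,0,0.021],0],[[0.041,0,0.016],0],[[0.043,0,0.011],0]]' && python3 -m pendant '[[[0.044,0,0.006],0],[[0.044,0,0.001],0],[[0.044,0,-0.004],0],[[0.043,0,-0.009],0],[[0.038,0,-0.013],0]]' && python3 - <<'E'
from h import *
for n,(x0,y0,x1,y1) in(('top',(250,135,390,240)),('side',(230,140,370,245))):
    s=snap(n);f=s['frame'][y0:y1,x0:x1];cv2.imwrite(f'pics/p_{n}.png',f)
a=[cv2.resize(cv2.imread(f'pics/p_{n}.png'),None,fx=2.85,fy=5.4*.7,interpolation=3) for n in('top','side')]
a=[cv2.resize(cv2.imread(f'pics/p_{n}.png'),(399,300),interpolation=3) for n in('top','side')]
cv2.imwrite('pics/lift.png',np.hstack(a))
E
```

```text
time_s: 3.47
ee_pos: [559.0, 87.0, 122.3]
tcp_rot: [[-0.001, 1.0, -0.004], [1.0, 0.001, -0.001], [-0.001, -0.004, -1.0]]
force: [-10.0, -2.1, 6.5]
grip_width: 0.109
grasp_force: 8.0
time_s: 3.88
ee_pos: [600.4, 87.0, 143.5]
tcp_rot: [[-0.001, 1.0, 0.003], [1.0, 0.001, -0.0], [-0.0, 0.003, -1.0]]
force: [-2.2, -2.1, 2.9]
grip_width: 0.109
grasp_force: 8.0
time_s: 4.3
ee_pos: [642.5, 87.0, 137.1]
tcp_rot: [[-0.0, 1.0, 0.0], [1.0, 0.0, -0.0], [-0.0, 0.0, -1.0]]
force: [-1.2, -2.7, 1.9]
grip_width: 0.107
grasp_force: 8.0
```

View pics/lift.png

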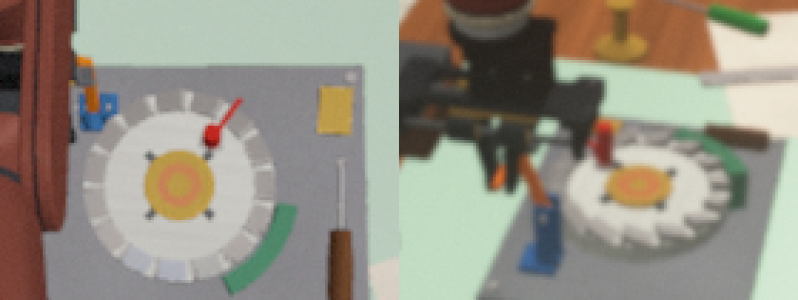

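Pawl bar is held leaning back by the gripper near (90,90) in the top half; table unmoved, post at (212,135). Release, rise, and go over the post.

```bash
python3 -m pendant '[[[0,0,0],0],[[0,0,0],0],[[0,0,0],0],[[0,0,0],0],[[0,0,0],0]]' 0.35 && python3 -m pendant '[[[0,0,0.06],0],[[0,0,0.12],0],[[0,0,0.15],0],[[0,0,0.15],0]]' && python3 -m pendant '[[[-0.038,-0.098,0],0.0347],[[-0.038,-0.098,0],0.0347],[[-0.038,-0.098,0],0.0347],[[-0.038,-0.098,0],0.0347]]' 0.5 && python3 -m pendant '[[[-0.038,-0.098,0],0.0347],[[-0.038,-0.098,0],0.0347],[[-0.038,-0.098,0],0.0347],[[-0.038,-0.098,0],0.0347],[[0,0,0],0]]' && python3 -m pendant '[[[0,0,0],0],[[0,0,0],0]]' && python3 - <<'E'
from h import *
for n,(x0,y0,x1,y1) in(('top',(250,135,390,240)),('side',(230,140,370,245))):
    s=snap(n);f=s['frame'][y0:y1,x0:x1];cv2.imwrite(f'pics/p_{n}.png',f)
a=[cv2.resize(cv2.imread(f'pics/p_{n}.png'),(399,300),interpolation=3) for n in('top','side')]
cv2.imwrite('pics/over.png',np.hstack(a))
E
```

```text
time_s: 4.82
ee_pos: [641.0, 87.5, 137.5]
tcp_rot: [[-0.001, 1.0, -0.0], [1.0, 0.001, 0.0], [0.0, -0.0, -1.0]]
force: [0.9, 0.2, -0.1]
grip_width: 0.329
grasp_force: 0.0
time_s: 5.15
ee_pos: [640.8, 87.3, 234.9]
tcp_rot: [[-0.001, 1.0, -0.001], [1.0, 0.001, 0.0], [0.0, -0.001, -1.0]]
force: [0.9, 0.1, 0.3]
grip_width: 0.349
grasp_force: 0.0
time_s: 5.48
ee_pos: [610.8, 8.3, 235.1]
tcp_rot: [[-0.428, 0.904, 0.002], [0.904, 0.428, -0.0], [-0.001, 0.001, -1.0]]
force: [0.6, 0.5, -0.3]
grip_width: 0.484
grasp_force: 0.0
time_s: 5.9
ee_pos: [579.7, -72.7, 234.8]
tcp_rot: [[-0.768, 0.64, 0.001], [0.64, 0.768, -0.002], [-0.002, -0.001, -1.0]]
force: [0.4, 0.2, 0.3]
grip_width: 0.498
grasp_force: 0.0
time_s: 6.07
ee_pos: [580.9, -69.3, 234.4]
tcp_rot: [[-0.765, 0.645, 0.001], [0.645, 0.765, 0.0], [-0.001, 0.001, -1.0]]
force: [0.2, 0.4, 0.4]
grip_width: 0.504
grasp_force: 0.0
```

View pics/over.png

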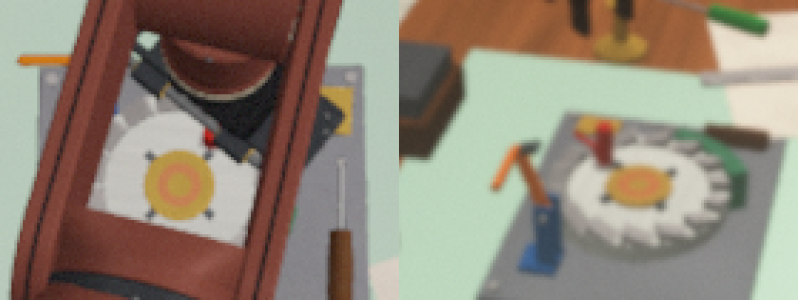

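```bash
python3 -m pendant '[[[0,-0.005,-0.1],0],[[0,0,-0.2],0],[[0,0,-0.2],0],[[0,0,-0.16],0],[[0,0,-0.09],0]]' && python3 -m pendant '[[[0,0,0],0],[[0,0,0],0],[[0,0,0],0],[[0,0,0],0],[[0,0,0],0]]' 0 12 && python3 -m pendant '[[[0,0,0],0],[[0,0,0],0]]'; python3 - <<'E'
import numpy as np
b=np.radians(-36.65-np.arange(0,70,4));p=55*np.stack([np.cos(b),np.sin(b)],1)
print((np.diff(p,axis=0)/200).round(4).tolist())
E
```

```text
time_s: 6.58
ee_pos: [578.0, -68.8, 78.9]
tcp_rot: [[-0.766, 0.643, -0.006], [0.643, 0.766, 0.002], [0.006, -0.002, -1.0]]
force: [-0.3, -0.0, -0.3]
grip_width: 0.499
grasp_force: 0.0
time_s: 7.0
ee_pos: [582.3, -70.9, 85.9]
tcp_rot: [[-0.766, 0.643, 0.004], [0.643, 0.766, -0.001], [-0.004, 0.002, -1.0]]
force: [1.9, 1.4, 1.2]
grip_width: 0.204
grasp_force: 2.6
time_s: 7.17
ee_pos: [582.4, -70.8, 85.9]
tcp_rot: [[-0.766, 0.643, 0.004], [0.643, 0.766, -0.001], [-0.004, 0.002, -1.0]]
force: [0.7, 0.6, 6.2]
grip_width: 0.202
grasp_force: 12.0
[[-0.012, -0.015], [-0.013, -0.0141], [-0.014, -0.0132], [-0.0148, -0.0122], [-0.0157, -0.0111], [-0.0164, -0.01], [-0.017, -0.0088], [-0.0176, -0.0076], [-0.0181, -0.0064], [-0.0185, -0.0051], [-0.0188, -0.0038], [-0.019, -0.0025], [-0.0192, -0.0011], [-0.0192, 0.0002], [-0.0191, 0.0016], [-0.019, 0.0029], [-0.0187, 0.0042]]
```

```bash
python3 -m pendant '[[[-0.012,-0.015,0],-0.0222],[[-0.013,-0.0141,0],-0.0222],[[-0.014,-0.0132,0],-0.0222],[[-0.0148,-0.0122,0],-0.0222],[[-0.0157,-0.0111,0],-0.0222]]' && python3 -m pendant '[[[-0.0164,-0.01,0],-0.0222],[[-0.017,-0.0088,0],-0.0222],[[-0.0176,-0.0076,0],-0.0222],[[-0.0181,-0.0064,0],-0.0222],[[-0.0185,-0.0051,0],-0.0222]]' && python3 -m pendant '[[[-0.0188,-0.0038,0],-0.0222],[[-0.019,-0.0025,0],-0.0222],[[-0.0192,-0.0011,0],-0.0222],[[-0.0192,0.0002,0],-0.0222],[[0,0,0],0]]' && python3 -m pendant '[[[0,0,0],0],[[0,0,0],0]]' && python3 - <<'E'
from h import *
st=robot.get_state();p=st['ee_pos']-[537.6,-38.3,0];print(np.degrees(np.arctan2(p[1],p[0])),np.hypot(p[0],p[1]),st['force'],np.radians(329.5-360-np.degrees(np.arctan2(p[1],p[0]))))
for n,(x0,y0,x1,y1) in(('top',(250,135,390,240)),('side',(230,140,370,245))):
    s=snap(n);f=s['frame'][y0:y1,x0:x1];cv2.imwrite(f'pics/p_{n}.png',f)
a=[cv2.resize(cv2.imread(f'pics/p_{n}.png'),(399,300),interpolation=3) for n in('top','side')]
cv2.imwrite('pics/turn.png',np.hstack(a))
E
```

```text
time_s: 7.58
ee_pos: [568.7, -83.9, 85.9]
tcp_rot: [[-0.497, 0.867, 0.005], [0.868, 0.497, -0.0], [-0.003, 0.004, -1.0]]
force: [1.7, 2.9, 6.3]
grip_width: 0.202
grasp_force: 12.0
time_s: 8.0
ee_pos: [551.2, -91.7, 85.8]
tcp_rot: [[-0.171, 0.985, 0.005], [0.985, 0.171, -0.001], [-0.002, 0.005, -1.0]]
force: [2.2, 1.4, 5.9]
grip_width: 0.206
grasp_force: 12.0
time_s: 8.42
ee_pos: [535.0, -93.4, 85.8]
tcp_rot: [[0.107, 0.994, 0.003], [0.994, -0.107, -0.001], [-0.001, 0.003, -1.0]]
force: [-2.5, -0.1, 8.1]
grip_width: 0.201
grasp_force: 12.0
time_s: 8.58
ee_pos: [535.1, -93.4, 85.8]
tcp_rot: [[0.104, 0.995, 0.003], [0.995, -0.104, -0.001], [-0.001, 0.003, -1.0]]
force: [-2.2, 0.4, 9.0]
grip_width: 0.199
grasp_force: 12.0
-92.64640021755072 55.150120039128666 [-2.22475674  0.37543367  9.01268527] 1.0846593020583803
```

View pics/turn.png

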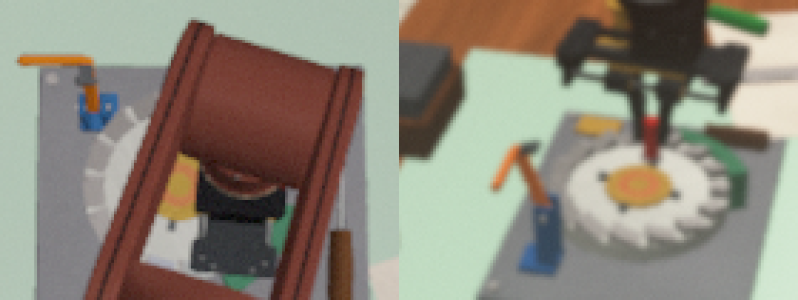

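```bash
python3 -m pendant '[[[-0.0161,0.0007,0],-0.0186],[[-0.016,0.002,0],-0.0186],[[-0.0157,0.0037,0],-0.0186],[[0,0,0],0],[[0,0,0],0]]' && python3 -m pendant '[[[0,0,0],0],[[0,0,0],0],[[0,0,0],0],[[0,0,0],0],[[0,0,0],0]]' 0.45 && python3 -m pendant '[[[0,0,0.1],0],[[0,0,0.2],0],[[0,0,0.2],0],[[0,0,0.2],0],[[0,0,0.05],0]]' && python3 -m pendant '[[[0.117,0.155,0],0.018],[[0.117,0.16,0],0.018],[[0.117,0.16,0],0.018],[[0.117,0.16,0],0.018],[[0.117,0.16,0],0.018]]' && python3 -m pendant '[[[0,0.1,0],0],[[0,0,0],0],[[0,0,0],0]]' && python3 - <<'E'
from h import *
for n,(x0,y0,x1,y1) in(('top',(250,145,390,250)),('side',(230,140,370,245))):
    s=snap(n);f=s['frame'][y0:y1,x0:x1];cv2.imwrite(f'pics/p_{n}.png',f)
a=[cv2.resize(cv2.imread(f'pics/p_{n}.png'),(399,300),interpolation=3) for n in('top','side')]
cv2.imwrite('pics/back.png',np.hstack(a))
E
```

```text
time_s: 9.1
ee_pos: [525.7, -92.2, 85.8]
tcp_rot: [[0.276, 0.961, 0.003], [0.961, -0.276, -0.002], [-0.001, 0.004, -1.0]]
force: [-1.1, 0.4, 8.0]
grip_width: 0.2
grasp_force: 12.0
time_s: 9.52
ee_pos: [524.1, -91.4, 83.3]
tcp_rot: [[0.275, 0.961, -0.001], [0.961, -0.275, 0.0], [-0.0, -0.001, -1.0]]
force: [-1.3, -1.0, -0.2]
grip_width: 0.43
grasp_force: 0.0
time_s: 9.93
ee_pos: [527.5, -92.4, 241.0]
tcp_rot: [[0.275, 0.961, 0.01], [0.961, -0.275, -0.003], [-0.0, 0.011, -1.0]]
force: [1.8, -0.9, 1.4]
grip_width: 0.453
grasp_force: 0.0
time_s: 10.35
ee_pos: [642.1, 69.1, 232.9]
tcp_rot: [[-0.006, 1.0, -0.0], [1.0, 0.006, -0.0], [-0.0, -0.0, -1.0]]
force: [1.6, -1.3, -0.6]
grip_width: 0.453
grasp_force: 0.0
time_s: 10.6
ee_pos: [641.0, 88.6, 232.3]
tcp_rot: [[-0.006, 1.0, -0.002], [1.0, 0.006, -0.0], [-0.0, -0.002, -1.0]]
force: [-0.2, -0.8, 0.1]
grip_width: 0.449
grasp_force: 0.0
```

View pics/back.png

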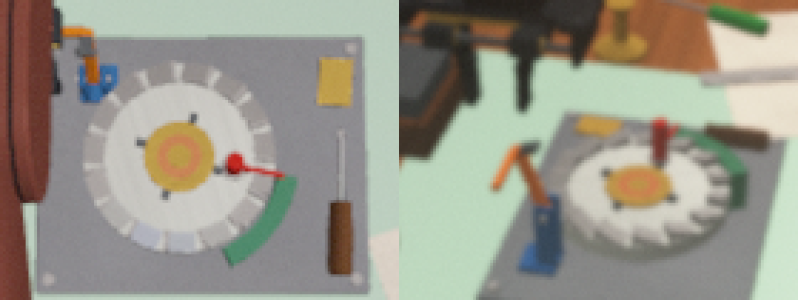

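Pointer tip at (283,177) lies on the green arc's near end (287,178), and the pawl leans back. I check the angle numerically before lowering the pawl.

```bash
python3 - <<'E'
from h import *
T=snap('top');g=lambda x,y:(250+(x+.5)/2.85-.5,145+(y+.5)/2.857-.5)
c=plane(T,*g(179,157),64);p=plane(T,*g(236,162),110);q=plane(T,*g(282,176),75)
print(c,p,q)
for v in(p,q):
    d=v-[537.6,-38.3,0];b=np.degrees(np.arctan2(d[1],d[0]));print(b,np.hypot(*d[:2]),np.radians(-30.5-b))
P=np.array([613.3,82]);B=lambda a:P+[-75*np.cos(a)+6*np.sin(a),75*np.sin(a)+6*np.cos(a)]
b=np.array([B(x) for x in np.linspace(1.88,.12,16)]);print((np.diff(b,axis=0)/200).round(3).tolist())
E
python3 -m pendant '[[[0.007,-0.008,-0.1],0],[[0,0,-0.15],0],[[0,0,-0.12],0],[[0,0,-0.07],0],[[0,0,-0.035],0]]' 0.4 && python3 -m pendant '[[[0,0,0],0],[[0,0,0],0],[[0,0,0],0],[[0,0,0],0],[[0,0,0],0]]' 0 8 && python3 -m pendant '[[[0,0,0],0],[[0,0,0],0]]'
```

```text
[536.89311107 -38.09611352  64.        ] [525.01095224 -92.68394126 110.        ] [ 515.38642123 -139.07593047   75.        ]
-103.03352878771351 55.82201349267151 1.265948895435692
-102.4306670131709 103.19511249736792 1.2554269725355076
[[-0.042, 0.014], [-0.043, 0.009], [-0.044, 0.004], [-0.044, -0.001], [-0.044, -0.006], [-0.043, -0.011], [-0.041, -0.016], [-0.039, -0.021], [-0.036, -0.025], [-0.033, -0.029], [-0.029, -0.033], [-0.025, -0.036], [-0.021, -0.039], [-0.016, -0.041], [-0.011, -0.043]]
time_s: 11.17
ee_pos: [641.1, 84.6, 135.9]
tcp_rot: [[-0.002, 1.0, -0.004], [1.0, 0.002, -0.0], [-0.0, -0.004, -1.0]]
force: [0.1, 0.2, 0.1]
grip_width: 0.398
grasp_force: 0.0
time_s: 11.58
ee_pos: [643.6, 86.0, 140.2]
tcp_rot: [[-0.004, 1.0, 0.002], [1.0, 0.004, 0.0], [0.0, 0.002, -1.0]]
force: [-4.3, 0.2, 4.1]
grip_width: 0.11
grasp_force: 8.5
time_s: 11.75
ee_pos: [643.6, 86.0, 140.2]
tcp_rot: [[-0.004, 1.0, 0.002], [1.0, 0.004, -0.0], [-0.0, 0.002, -1.0]]
force: [-2.3, -0.3, 5.7]
grip_width: 0.107
grasp_force: 8.0
```

```bash
python3 -m pendant '[[[-0.042,0,0.014],0],[[-0.043,0,0.009],0],[[-0.044,0,0.004],0],[[-0.044,0,-0.001],0],[[-0.044,0,-0.006],0]]' && python3 -m pendant '[[[-0.043,0,-0.011],0],[[-0.041,0,-0.016],0],[[-0.039,0,-0.021],0],[[-0.036,0,-0.025],0],[[-0.033,0,-0.029],0]]' && python3 -m pendant '[[[-0.029,0,-0.033],0],[[-0.025,0,-0.036],0],[[-0.021,0,-0.039],0],[[0,0,0],0],[[0,0,0],0]]' && python3 -m pendant '[[[0,0,0],0],[[0,0,0],0],[[0,0,0],0],[[0,0,0],0],[[0,0,0],0]]' 0.45 && python3 -m pendant '[[[0,0,0],0],[[0,0,0],0],[[0,0,0],0],[[0,0,0],0],[[0,0,0],0]]' && python3 -m pendant '[[[0,0,0.06],0],[[0,0,0.15],0],[[0,0,0.15],0],[[0,0,0.15],0],[[0,0,0.1],0]]'
```

```text
time_s: 12.17
ee_pos: [598.0, 86.3, 142.4]
tcp_rot: [[-0.004, 1.0, -0.0], [1.0, 0.004, 0.0], [0.0, -0.0, -1.0]]
force: [1.5, 1.5, 0.9]
grip_width: 0.11
grasp_force: 8.0
time_s: 12.58
ee_pos: [559.9, 86.0, 121.3]
tcp_rot: [[-0.004, 1.0, -0.001], [1.0, 0.004, 0.0], [0.0, -0.001, -1.0]]
force: [0.7, 2.5, -0.4]
grip_width: 0.107
grasp_force: 8.0
time_s: 13.0
ee_pos: [545.0, 85.9, 99.5]
tcp_rot: [[-0.004, 1.0, -0.002], [1.0, 0.004, 0.0], [0.0, -0.002, -1.0]]
force: [-0.4, 2.1, -2.6]
grip_width: 0.108
grasp_force: 8.0
time_s: 13.42
ee_pos: [546.4, 85.7, 101.0]
tcp_rot: [[-0.004, 1.0, 0.001], [1.0, 0.004, -0.0], [-0.0, 0.001, -1.0]]
force: [0.2, 0.1, 0.6]
grip_width: 0.392
grasp_force: 0.0
time_s: 13.83
ee_pos: [546.0, 85.9, 100.5]
tcp_rot: [[-0.004, 1.0, -0.0], [1.0, 0.004, -0.0], [-0.0, -0.0, -1.0]]
force: [0.1, 0.3, 0.1]
grip_width: 0.451
grasp_force: 0.0
time_s: 14.25
ee_pos: [547.1, 86.0, 227.0]
tcp_rot: [[-0.004, 1.0, 0.004], [1.0, 0.004, 0.0], [0.0, 0.004, -1.0]]
force: [0.8, -0.0, 0.4]
grip_width: 0.451
grasp_force: 0.0
```

```bash
python3 -m pendant '[[[-0.021,-0.178,0],-0.018],[[-0.021,-0.178,0],-0.018],[[-0.021,-0.178,0],-0.018],[[-0.021,-0.178,0],-0.018],[[-0.021,-0.178,0],-0.018]]' && python3 -m pendant '[[[0,0,0],0],[[0,0,0],0],[[0,0,0],0]]' && python3 - <<'E'
from h import *
for n,(x0,y0,x1,y1) in(('top',(250,145,390,250)),('side',(260,180,370,262))):
    s=snap(n);f=s['frame'][y0:y1,x0:x1];cv2.imwrite(f'pics/p_{n}.png',f)
a=[cv2.resize(cv2.imread(f'pics/p_{n}.png'),(399,300),interpolation=3) for n in('top','side')]
cv2.imwrite('pics/down.png',np.hstack(a))
E
```

```text
time_s: 14.67
ee_pos: [524.7, -93.5, 223.9]
tcp_rot: [[0.278, 0.961, 0.001], [0.961, -0.278, -0.0], [-0.0, 0.001, -1.0]]
force: [0.4, -0.1, -0.1]
grip_width: 0.451
grasp_force: 0.0
time_s: 14.92
ee_pos: [525.1, -91.9, 223.2]
tcp_rot: [[0.276, 0.961, 0.001], [0.961, -0.276, 0.0], [0.001, 0.001, -1.0]]
force: [0.1, 1.0, 0.3]
grip_width: 0.447
grasp_force: 0.0
```

View pics/down.png

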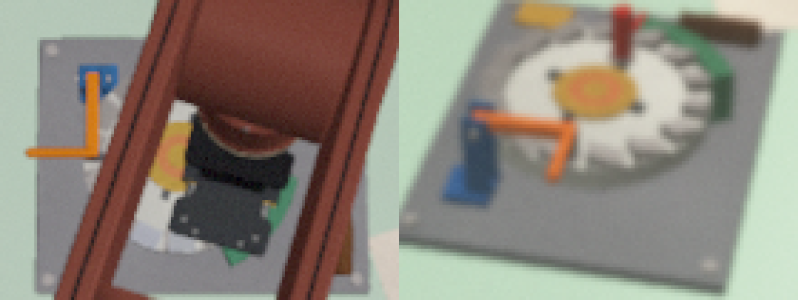

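The pawl is down on the teeth: the bar is at (60,152) in the top half. Grip the post again.

```bash
python3 -m pendant '[[[0,0,-0.1],0],[[0,0,-0.2],0],[[0,0,-0.2],0],[[0,0,-0.14],0],[[0,0,-0.05],0]]' && python3 -m pendant '[[[0,0,0],0],[[0,0,0],0],[[0,0,0],0],[[0,0,0],0],[[0,0,0],0]]' 0 12 && python3 -m pendant '[[[0,0,0],0],[[0,0,0],0]]'; python3 - <<'E'
import numpy as np
b=np.radians(-102.45-np.arange(0,28,2));p=55*np.stack([np.cos(b),np.sin(b)],1)
print((np.diff(p,axis=0)/200).round(4).tolist())
E
```

```text
time_s: 15.43
ee_pos: [521.6, -89.5, 79.6]
tcp_rot: [[0.273, 0.962, -0.008], [0.962, -0.273, 0.003], [0.0, -0.008, -1.0]]
force: [-1.2, -0.5, -0.8]
grip_width: 0.448
grasp_force: 0.0
time_s: 15.85
ee_pos: [526.2, -92.3, 86.9]
tcp_rot: [[0.275, 0.961, 0.003], [0.961, -0.275, -0.001], [0.0, 0.003, -1.0]]
force: [-2.1, 1.0, 7.1]
grip_width: 0.2
grasp_force: 12.0
time_s: 16.02
ee_pos: [526.3, -92.3, 87.0]
tcp_rot: [[0.275, 0.961, 0.003], [0.961, -0.275, -0.001], [0.0, 0.003, -1.0]]
force: [-2.7, 1.4, 7.2]
grip_width: 0.202
grasp_force: 12.0
[[-0.0093, 0.0022], [-0.0093, 0.0026], [-0.0092, 0.0029], [-0.0091, 0.0032], [-0.0089, 0.0035], [-0.0088, 0.0038], [-0.0087, 0.0041], [-0.0085, 0.0044], [-0.0084, 0.0047], [-0.0082, 0.005], [-0.008, 0.0053], [-0.0078, 0.0056], [-0.0076, 0.0058]]
```

```bash
python3 -m pendant '[[[-0.0093,0.0022,0],-0.0111],[[0,0,0],0]]' | grep -E 'pos|force' && python3 -m pendant '[[[-0.0093,0.0026,0],-0.0111],[[0,0,0],0],[[0,0,0],0]]'| grep -E 'pos|force'
```

```text
ee_pos: [525.0, -92.0, 87.0]
force: [-0.0, 1.7, 5.8]
grasp_force: 12.0
ee_pos: [523.1, -91.6, 87.0]
force: [0.7, 1.5, 7.2]
grasp_force: 12.0
```

```bash
python3 -m pendant '[[[-0.0092,0.0029,0],-0.0111],[[0,0,0],0],[[0,0,0],0]]' | grep -E 'pos|force' && python3 -m pendant '[[[-0.0091,0.0032,0],-0.0111],[[0,0,0],0],[[0,0,0],0]]'| grep -E 'pos|force'
```

```text
ee_pos: [521.4, -91.0, 87.0]
force: [0.5, 1.4, 7.2]
grasp_force: 12.0
ee_pos: [520.8, -90.7, 87.0]
force: [6.1, 0.2, 1.5]
grasp_force: 12.0
```

```bash
python3 -m pendant '[[[-0.0045,0.0017,0],-0.0055],[[0,0,0],0],[[0,0,0],0]]' | grep -E 'pos|force|opening|width'; python3 - <<'E'
from h import *
st=robot.get_state();p=st['ee_pos']-[537.6,-38.3,0];print(st['time_s'],np.radians(-30.5-np.degrees(np.arctan2(p[1],p[0]))),st['moment'])
for n,(x0,y0,x1,y1) in(('top',(255,160,325,212)),('side',(260,180,370,262))):
    s=snap(n);f=s['frame'][y0:y1,x0:x1];cv2.imwrite(f'pics/p_{n}.png',f)
a=[cv2.resize(cv2.imread(f'pics/p_{n}.png'),(399,300),interpolation=3) for n in('top','side')]
cv2.imwrite('pics/felt.png',np.hstack(a))
E
```

```text
ee_pos: [520.8, -90.5, 87.0]
force: [9.6, -0.2, -2.2]
grip_width: 0.199
grasp_force: 12.0
17.1833 1.3495881780113441 [-0.01439837 -1.64223607  0.0994245 ]
```

View pics/felt.png

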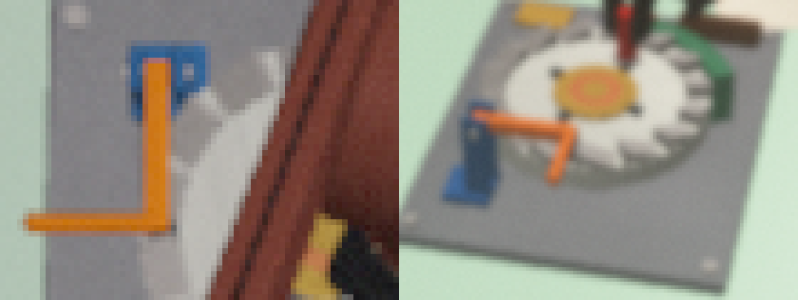

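The table has stopped at about 1.35: the force rose with no motion, so a tooth is bearing on the pawl. Release, rise and check.

```bash
python3 -m pendant '[[[0,0,0],0],[[0,0,0],0],[[0,0,0],0],[[0,0,0],0],[[0,0,0],0]]' 0.45 | grep -E 'pos|force' && python3 -m pendant '[[[0,0,0.1],0],[[0,0,0.2],0],[[0,0,0.2],0],[[0,0,0.2],0],[[0,0,0],0]]' | grep -E 'pos|force' && python3 -m pendant '[[[-0.1,-0.17,0],0],[[-0.1,-0.17,0],0],[[-0.1,-0.17,0],0],[[-0.1,-0.17,0],0],[[-0.1,-0.17,0],0]]' | grep -E 'pos|force' &&  python3 -m pendant '[[[0,-0.17,0],0],[[0,-0.17,0],0],[[0,0,0],0],[[0,0,0],0],[[0,0,0],0]]' | grep -E 'pos|force|time' && python3 - <<'E'
from h import *
for n,(x0,y0,x1,y1) in(('top',(250,145,390,250)),('side',(260,180,370,262))):
    s=snap(n);f=s['frame'][y0:y1,x0:x1];cv2.imwrite(f'pics/p_{n}.png',f)
a=[cv2.resize(cv2.imread(f'pics/p_{n}.png'),(399,300),interpolation=3) for n in('top','side')]
cv2.imwrite('pics/end.png',np.hstack(a))
E
```

```text
ee_pos: [516.2, -89.6, 84.3]
force: [1.0, -0.4, -0.7]
grasp_force: 0.0
ee_pos: [521.0, -91.0, 234.0]
force: [2.1, 0.7, 1.2]
grasp_force: 0.0
ee_pos: [415.4, -260.6, 224.3]
force: [1.2, -0.2, -0.7]
grasp_force: 0.0
time_s: 18.95
ee_pos: [416.3, -327.1, 223.9]
force: [-0.1, 0.1, -0.2]
grasp_force: 0.0
```

View pics/end.png

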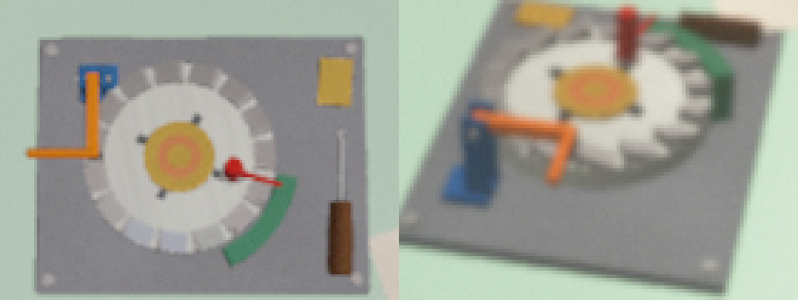

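```bash
python3 - <<'E'
from h import *
T=snap('top');S=snap('side')
def ends(f,x0,y0):
    h=cv2.cvtColor(f[y0:y0+90,x0:x0+70],cv2.COLOR_BGR2HSV);m=cv2.inRange(h,(3,110,120),(18,255,255))
    ys,xs=np.nonzero(m); return xs.max()+x0,ys.max()+y0,len(xs)
f0=cv2.imread('pics/side0.png')
for f in(f0,S['frame']):
    r=f[195:235,285:312];h=cv2.cvtColor(r,cv2.COLOR_BGR2HSV);m=cv2.inRange(h,(2,90,110),(18,255,255));ys,xs=np.nonzero(m);k=ys>=ys.max()-3
    print('lowest',ys.max()+195,xs[k].mean()+285)
for a in(0,.05,.1,.15,.2): print(a,np.round(proj(S,[613.3-75*np.cos(a)+6*np.sin(a),111,82+75*np.sin(a)+6*np.cos(a)]),1))
g=lambda x,y:(250+(x+.5)/2.85-.5,145+(y+.5)/2.857-.5)
for uv,z in(((234,168),110),((280,183),75)):
    d=plane(T,*g(*uv),z)-[537.6,-38.3,0];print(np.radians(-30.5-np.degrees(np.arctan2(d[1],d[0]))))
E
```

```text
lowest 226 301.6470588235294
lowest 229 302.55555555555554
0 [302.2 229.5]
0.05 [302.  228.5]
0.1 [301.8 227.4]
0.15 [301.5 226.3]
0.2 [301.1 225.2]
1.3746829810003243
1.3251712292180722
```

The pawl is fully down (about 0), the table is at about 1.35 over the green, and the bystanders have not moved. Handing in.

```bash
python3 -c "
from station import robot
print(robot.finish_job())"
```

```text
the job is handed in; nothing more can be done
None
```

The job is handed in: the table was turned back to about 1.35 rad with its pointer over the green, the pawl is fully down with a tooth bearing gently on it, and no verdict came back.

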